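Set the suction wheel of the dust extractor and start it

TASK

Ready the dust extractor for drilling insect-hotel logs: with a fingertip rubbed along the free near side of its knurled wheel, turn the wheel clockwise, click by click, until its pointer has clicked in at the long mark, without running past it to the next click. Then push the round start button fully down and let it come up again. Only touch the wheel and the button: leave everything standing around where it is.

Things in the scene. Friction and masses are not known exactly. Their poses are not given: they have to be found in the camera images.
- extractor: table-top dust extractor, a heavy grey box 200 mm deep (its x), 300 mm wide (its y) and 85 mm tall with a flat top; fixed to the table. Origin at the centre of its underside; its intake grille faces its own -x (towards the robot), its y points to its left, z up. Controls on the top: the suction wheel left of the middle, the start button near the right front.
- wheel_centre (a point): point on the suction wheel's upright axis, at its top face (113 mm above the table), 15 mm to +x and 50 mm to +y of the extractor's origin; axes are the extractor's and do not turn with the wheel. The wheel is a black knurled disc 82 mm across; its rim spans 2 to 28 mm above the extractor's top. Its dark flat top face bears one white pointer line.
- wheel_near (a point): the point of the wheel's rim nearest the extractor's front (41 mm to -x of the axis), half-way up the rim, fixed to the extractor. The rim is free on this near half; the extractor's top is flat and clear for 40 mm in front of it, but for the small log more than 60 mm to its right (-y).
- long_mark (a point): middle of the long scale mark, on the top of a 9 mm thick collar as tall as the wheel that rings the wheel's far half, 46 to 55 mm off the axis, so the wheel cannot be gripped across. Six white marks stand on it 30 degrees apart, all short but this one (22 mm), which lies on a lug straight to +x of the axis.
- suction_wheel (a joint): angle of the wheel, rad, growing clockwise seen from above (near rim moves to the extractor's +y). Clicks into a notch at 0, 0.524, 1.047, 1.571, 2.094, 2.618, one per mark; left between, it snaps to the nearer. At 0 the pointer points to +y, at 1.571 to the long mark. Leaving a notch takes about 0.06 N m (1.5 N along the rim); 5 to 20 N of fingertip pressure towards the axis is ample.
- start_button_top (a point): centre of the top face of the start button, a round grey push button 30 mm across in a black housing, on the extractor's top 30 mm towards -x and 110 mm towards -y of the extractor's origin. Pressed straight down.
- start_button (a joint): travel of the start button, m: 0 up, 0.006 fully down; a spring returns it, 5 N holds it fully down
- small_log_mid (a point): small upright drilled log, 32 mm across, 36 mm tall, standing on the extractor's top between the wheel and the button (its middle); leave alone
- flat_log_mid (a point): flat drilled log slice, 60 mm across, 26 mm tall, lying on the far right of the extractor's top (its middle); leave alone
- tall_log_mid (a point): upright drilled log, 56 mm across, 80 mm tall, on the table left of the extractor (its middle); leave alone
- thick_log_mid (a point): thick drilled log, 90 mm across, 60 mm tall, on the table to the right (its middle); leave alone
- pine_cone_mid (a point): upright pine cone, about 60 mm across, 75 mm tall, on the table to the left (its middle); leave alone
- glue_jar_mid (a point): glue jar, 60 mm across, 90 mm tall, on the table to the right (its middle); leave alone
- hammer_grip (a point): hammer lying on the table far to the left (its middle); leave alone

How it is judged:
By the outcome, as a careful person would: the job done as asked, in the order asked, and still so for the second after the job is handed in, with the robot touching nothing.
It also fails if it takes over 64 s, if anything falls off the work surface, if the arm or the gripper's body presses on something with over 40 N, if the wrist force passes 120 N, or if a joint passes its speed limit or range.

ROBOT

A 6-joint arm with a two-finger parallel gripper is mounted at the origin on the work surface. World frame = base frame: x ahead of the robot, y to its left, z up, the work surface at z = 0. Lengths are in m, angles in rad, forces in N, time in s.
With the tool pointing down it reaches from about 0.35 to 0.975 m from the base axis. Payload 7.1 kg.
Tool frame: the origin (TCP) lies midway between the tips of the shut fingers; the grasp point (between the pads) lies 19 mm behind it; z points along the fingers, y is the line along which they close (so a half turn about z gives the same grasp; the last joint's range is limited). The gripper opens to 88 mm and grips with 3 to 60 N. Pads are 20 mm wide; open, the fingers measure 115 mm over their backs; the gripper's body (75 mm by 178 mm) begins 61 mm behind the grasp point.
Start: joints at [1.158, 0.423, 1.63, -0, 1.089, -0.019], TCP at [0.24, 0.577, 0.223] pointing down, gripper open.
Joint ranges: [-3, 3], [-0.9, 2.11], [0.09, 2.58], [-1.31, 4.45], [0.11, 2.69], [-2.54, 2.54]. Speed limits (rad/s): [2.39, 2.39, 3.01, 3.14, 3.14, 3.14].

INTERFACE

Orientations are given as a unit quaternion [w, x, y, z].
In Python, from station import move_pose, movel, movej, command_gripper, wait, inverse_kinematics, read_camera, camera_info, MotionError, job_done, get_time, get_joint_pos, get_qvel, get_effort, get_tcp_pos, get_ee_rot, get_ft_force, get_ft_torque, get_grip_width, get_finger_force gives the robot as it stands. Calls block until the motion is done:
- move_pose(position, orientation): joint-space move of the TCP to a pose.
- movel(position, frame=None, v=0.15, until_force=None): straight line of the TCP; frame=None keeps the orientation; v is the mean speed in m/s. With until_force (N) it stops when the force on the tool has changed by that much, and returns True; else False.
- movej(angles): joint-space move.
- command_gripper(opening): opening from 0.0 (shut) to 1.0 (fully open); the grip force is fixed at half the most; returns when the fingers have stopped.
- wait(seconds).
- inverse_kinematics(position, orientation): joint angles nearest the present ones, or None.
- read_camera(name): name is "scene" or "top" or "wrist"; returns the picture (384x512x3 uint8, red, green, blue); there is no depth.
- camera_info(name): a dict with "intrinsics" (3x3 intrinsics, pixels), "T" (4x4, takes a point from camera to world coordinates); the wrist camera has in their place "tool_from_camera" (4x4, takes a point from camera to tool coordinates, whose origin is the TCP and whose axes are the flange's). Camera axes: x right, y up, looking along -z (the intrinsics and any distortion apply to the point x, -y, -z); pixel columns grow to the right and rows downward; lengths in m; the calibration is good to about 2 mm. A picture is of the moment at which its call begins: read the wrist's pose just before it. camera_info takes no time and is no camera call.
A pose or a line that the arm cannot do raises MotionError and nothing moves.
- job_done(): hands the job in; it is judged then, once.
Readings, each from a call of its own:
- get_time(): time.
- get_joint_pos(): joint angles.
- get_qvel(): joint speeds.
- get_effort(): joint torques, N m.
- get_tcp_pos(): TCP position.
- get_ee_rot(): TCP orientation.
- get_ft_force(): force on the tool from outside, world axes, zero at the start.
- get_ft_torque(): the same for the moment, N m.
- get_grip_width(): opening from 0.0 (shut) to 1.0 (fully open).
- get_finger_force(): force on a finger pad.
Only numpy, scipy, OpenCV 4.12 (cv2) and the standard library are available. Lean on these libraries where they do the work, as an engineer would, in place of code of your own. Each camera call takes 0.05 s, during which the arm holds its last target. There are 200 camera calls.

## Working session

There is one attempt and no reset: what is moved stays moved. The work goes in short steps, each a Python script; the robot and the scene stay as the last script left them, time stands still between calls to the robot, and variables do not carry over. Pictures are saved under pics/ and viewed, at most 10 in all, crops included, and the job is handed in when it is done.

```bash
mkdir -p pics; python3 - <<'E'
from station import *
import cv2,numpy as np
for n in("top","scene"):
    im=read_camera(n); cv2.imwrite(f"pics/{n}0.png",im[:,:,::-1])
    c=camera_info(n); print(n,np.array(c["intrinsics"]).round(1).tolist(),np.array(c["T"]).round(3).tolist(),[k for k in c])
print(np.array(camera_info("wrist")["tool_from_camera"]).round(3).tolist(),camera_info("wrist")["intrinsics"],get_ee_rot(),get_time())
E
```

```text
top [[493.2, 0.0, 252.2], [0.0, 493.2, 190.1], [0.0, 0.0, 1.0]] [[-0.011, 0.994, -0.112, 0.348], [-1.0, -0.01, 0.004, 0.048], [0.002, 0.112, 0.994, 1.689], [0.0, 0.0, 0.0, 1.0]] ['intrinsics', 'T']
scene [[451.3, 0.0, 248.9], [0.0, 451.3, 193.8], [0.0, 0.0, 1.0]] [[0.806, -0.458, 0.375, 1.099], [0.591, 0.61, -0.527, -0.752], [0.013, 0.647, 0.762, 1.237], [0.0, 0.0, 0.0, 1.0]] ['intrinsics', 'T']
[[0.0, 0.965, 0.262, 0.071], [1.0, 0.0, -0.001, -0.001], [-0.001, 0.262, -0.965, -0.161], [0.0, 0.0, 0.0, 1.0]] [[269.03508364   0.         250.121007  ]
 [  0.         269.03508364 191.24165408]
 [  0.           0.           1.        ]] [-1.50943450e-04  1.95638060e-01  9.80675941e-01 -6.52000191e-04] 0.1
```

View pics/top0.png

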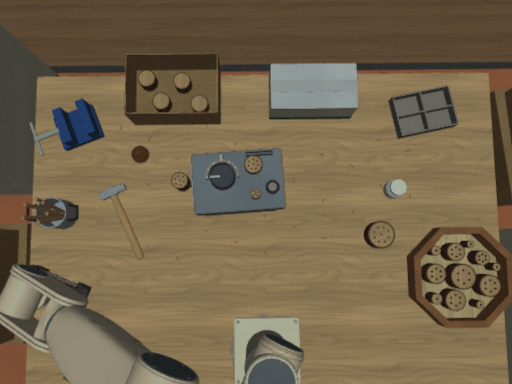

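The top view shows the extractor (corners near (192,154), (283,150), (285,208), (195,214)). The wheel is at (221,176), the button at (273,187) and the small log at (256,194). The pointer seems to point left (+y). I'll zoom in.

```bash
python3 - <<'E'
import cv2
im=cv2.imread("pics/top0.png")[140:225,165:295]
cv2.imwrite("pics/top0z.png",cv2.resize(im,None,fx=6,fy=6,interpolation=cv2.INTER_CUBIC))
E
```

```text
(no output)
```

View pics/top0z.png

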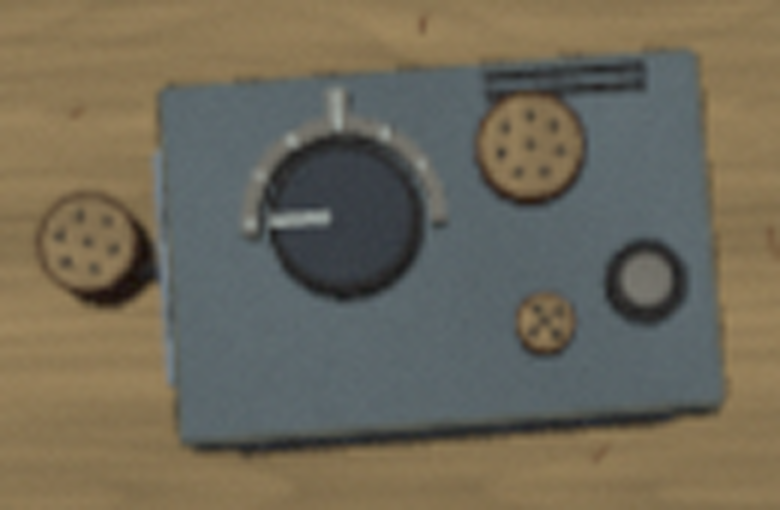

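Reading the zoomed crop: the wheel centre is at zoom (345,217), the long mark at (338,108), the button at (646,280) and the small log at (546,322). The pointer is at the first notch (0), so it needs 3 clicks. Next I fit the pose, then close the gripper and go in front of the wheel.

```bash
cat > h.py <<'E'
from station import *
import cv2,numpy as np
from scipy.optimize import least_squares
from scipy.spatial.transform import Rotation as Ro
def ray(name,uv):
    c=camera_info(name);K=np.array(c["intrinsics"]);T=np.array(c["T"])
    d=np.linalg.inv(K)@[uv[0],uv[1],1]; return T[:3,3],T[:3,:3]@(d*[1,-1,-1])
def atz(name,uv,z):
    o,d=ray(name,uv); return (o+d*(z-o[2])/d[2])[:2]
E
python3 - <<'E'
from h import *
P=[((160,88),(.1,.15),.085),((695,52),(.1,-.15),.085),((722,408),(-.1,-.15),.085),((182,443),(-.1,.15),.085),((345,217),(.015,.05),.113),((338,108),(.015+.053,.05),.113),((646,280),(-.03,-.11),.105)]
W=np.array([atz("top",(a[0]/6+164.6,a[1]/6+139.6),z) for a,_,z in P]);L=np.array([l for _,l,_ in P])
f=lambda p:L@np.array([[np.cos(p[2]),-np.sin(p[2])],[np.sin(p[2]),np.cos(p[2])]]).T+p[:2]
s=least_squares(lambda p:(f(p)-W).ravel(),[.5,0,0])
print(s.x,((f(s.x)-W)*1000).round(1).tolist())
np.save("pose.npy",s.x)
th=s.x[2];e=np.array([[np.cos(th),-np.sin(th)],[np.sin(th),np.cos(th)]])
print("log",e.T@(atz("top",(546/6+164.6,322/6+139.6),.121)-s.x[:2]))
R=Ro.from_matrix(np.c_[[-e[0,0],-e[1,0],0],[e[0,1],e[1,1],0],[0,0,-1]])
q=R.as_quat(scalar_first=True)
np.save("q.npy",q)
p=s.x[:2]+e@[.015-.041-.010-.03,.05-.013]
command_gripper(0)
move_pose([*p,.23],list(q)); im=read_camera("wrist"); cv2.imwrite("pics/w1.png",im[:,:,::-1])
print(get_tcp_pos(),get_ee_rot(),q,get_time(),get_joint_pos(),get_ft_force())
E
```

```text
[0.56170258 0.08896217 0.05589197] [[3.4, 2.1], [3.0, -3.0], [-0.0, -2.8], [-0.8, 3.5], [0.7, 0.5], [-5.8, -0.1], [-0.4, -0.1]]
log [-0.05037581 -0.05433018]
[0.49375588 0.12293562 0.22998745] [ 3.95395015e-05 -2.83777908e-02  9.99597267e-01  6.39901827e-05] [ 0.         -0.02794235  0.99960954  0.        ] 3.375 [ 2.20562577e-01  2.43178841e-01  1.87702503e+00  1.29599719e-04
  1.02128672e+00 -1.40706463e+00] [-0.83743175  0.33550279 -0.43929138]
```

View pics/w1.png

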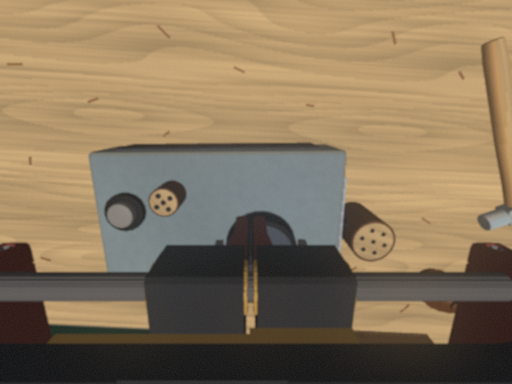

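The wrist view shows the extractor upright below, with the button at (125,210) and the small log at (165,202). The wheel sits just beyond the fingertips at (262,230), which agrees with the fit. Descending and approaching until contact.

```bash
cat >> h.py <<'E'
def load():
    s=np.load("pose.npy");th=s[2];return s,np.array([[np.cos(th),-np.sin(th)],[np.sin(th),np.cos(th)]])
S,EE=load() if True else None
def wp(x,y,z): return [*(S[:2]+EE@[x,y]),z]
def loc(): 
    t=np.array(get_tcp_pos()); return np.r_[EE.T@(t[:2]-S[:2]),t[2]]
def fl():
    f=np.array(get_ft_force()); return np.r_[EE.T@f[:2],f[2]]
E
python3 - <<'E'
from h import *
y0=.05-.009
movel(wp(-.066,y0,.094),v=.12)
print(loc(),fl())
h=movel(wp(-.02,y0,.094),v=.02,until_force=5)
print(h,loc(),fl(),get_time())
l=loc()
for d in(.001,.002):
    movel(wp(l[0]+d,y0,.094),v=.02); print(loc(),fl())
print(get_time())
E
```

```text
[-0.06550553  0.04107613  0.09458779] [ 0.93148861  0.79750206 -0.19914235]
True [-0.03970177  0.04084429  0.09349957] [ 1.25456302  0.37331029 -0.28693254] 6.0167
[-0.03949394  0.04090471  0.09361034] [-2.02908747  0.31415573 -0.54660051]
[-0.03941046  0.04081582  0.09357433] [-7.00334327  0.07239742  1.67403242]
6.5167
```

Contact works, at about 8 N of pressure. Stroking one click.

```bash
cat >> h.py <<'E'
def stroke(x,y0,y1,z,n=6):
    for y in np.linspace(y0,y1,n+1)[1:]:
        movel(wp(x,y,z),v=.03); f=fl(); print("y",loc().round(4),f.round(1))
        if -f[0]<6: x+=.0007
        elif -f[0]>14: x-=.0007
    return x
E
python3 - <<'E'
from h import *
x=stroke(-.0377,.041,.0615,.094)
movel(wp(-.075,.0615,.094),v=.1)
cv2.imwrite("pics/t2.png",cv2.resize(read_camera("top")[130:230,165:300,::-1],None,fx=5,fy=5,interpolation=cv2.INTER_CUBIC))
print(x,loc(),get_time())
E
```

```text
y [-0.0395  0.0443  0.0936] [-7.1 -1.6  2.1]
y [-0.0394  0.0476  0.0936] [-5.6 -0.7  2.1]
y [-0.0394  0.0511  0.0935] [-9.1 -0.1  4.3]
y [-0.0394  0.0547  0.0935] [-8.9  1.4  3.6]
y [-0.0394  0.0582  0.0936] [-8.4  0.7  3.8]
y [-0.0392  0.0616  0.0935] [-7.1  1.1  3.5]
-0.037 [-0.07375694  0.06167409  0.09440733] 8.7
```

View pics/t2.png

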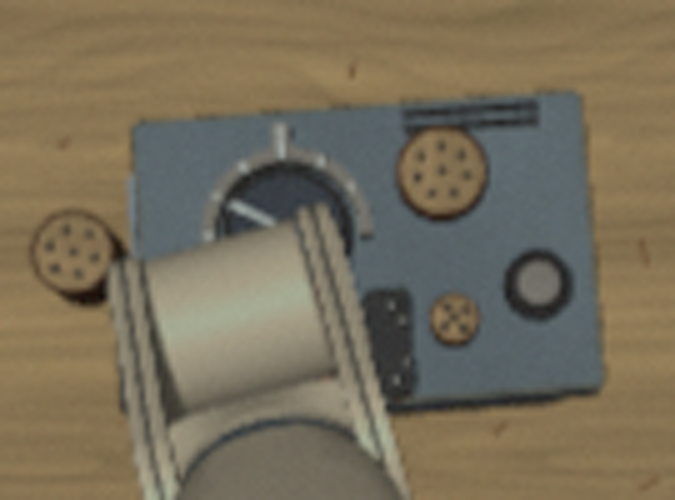

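The pointer now points up-left, from (275,222) to (232,203), so one click is done. Second stroke.

```bash
cat > st.py <<'E'
from h import *
import sys
movel(wp(-.066,.041,.094),v=.1)
h=movel(wp(-.03,.041,.094),v=.03,until_force=5); assert h
movel(wp(-.0377,.041,.094),v=.02); print(loc(),fl())
x=stroke(-.0377,.041,.0615,.094)
movel(wp(-.075,.0615,.094),v=.1)
cv2.imwrite(sys.argv[1],cv2.resize(read_camera("top")[130:230,165:300,::-1],None,fx=5,fy=5,interpolation=cv2.INTER_CUBIC))
print(x,loc(),get_time())
E
python3 st.py pics/t3.png
```

```text
[-0.0394525   0.04077932  0.09350098] [-5.3860588   0.02781654  2.94926868]
y [-0.0395  0.0442  0.0935] [-6.  -1.7  3.4]
y [-0.0395  0.0476  0.0935] [-4.5 -0.6  1.8]
y [-0.0394  0.051   0.0934] [-6.8  0.1  3.3]
y [-0.0395  0.0546  0.0934] [-7.7  1.3  3.8]
y [-0.0395  0.0581  0.0934] [-6.7  0.4  2.9]
y [-0.0393  0.0615  0.0934] [-6.2  1.5  2.9]
-0.037 [-0.07389695  0.06168301  0.09431517] 12.3833
```

View pics/t3.png

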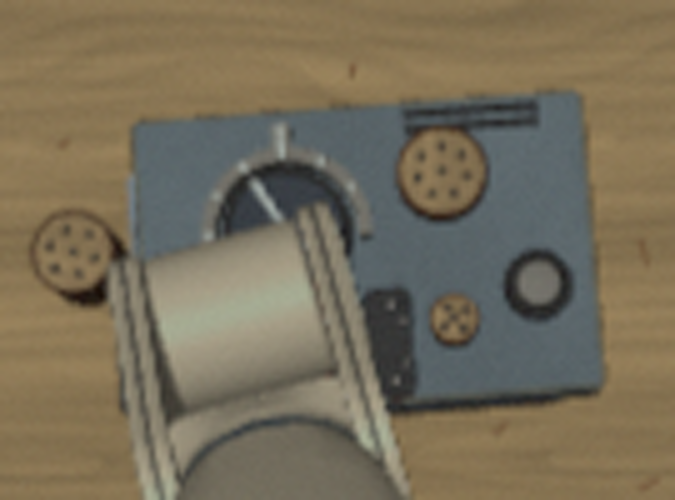

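The pointer now runs from (280,218) to (255,180), which is the second click (60°). Third stroke.

```bash
python3 st.py pics/t4.png
```

```text
[-0.03947915  0.04076301  0.09349179] [-3.86834496 -0.55446899  2.91036193]
y [-0.0396  0.0442  0.0935] [-6.  -2.   2.6]
y [-0.0395  0.0476  0.0934] [-4.5 -0.8  2.5]
y [-0.0395  0.051   0.0934] [-7.4 -0.4  3.5]
y [-0.0395  0.0547  0.0934] [-6.6  1.3  3.6]
y [-0.0395  0.0581  0.0934] [-6.6  1.5  4.4]
y [-0.0393  0.0615  0.0934] [-6.5  0.3  2.6]
-0.037 [-0.07391158  0.06166343  0.09430267] 16.0667
```

View pics/t4.png

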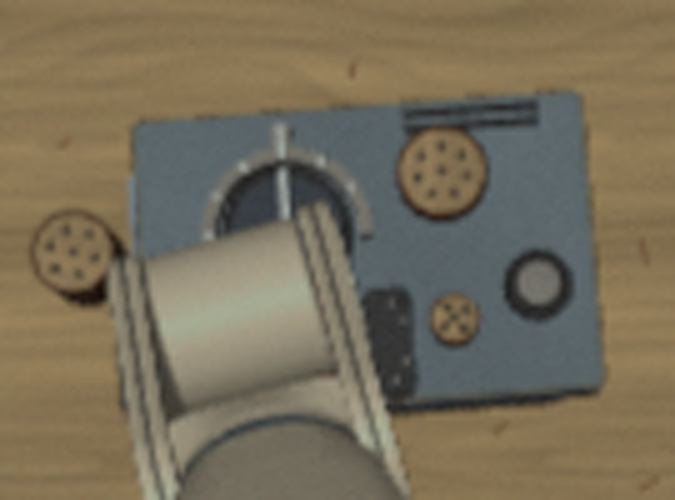

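The pointer is aligned with the long mark at (282,130–215). Now the button.

```bash
python3 - <<'E'
from h import *
bx,by=-.0315,-.11
movel(wp(-.075,.0615,.17),v=.15)
movel(wp(bx,by,.17),v=.15)
h=movel(wp(bx,by,.085),v=.03,until_force=3)
l0=loc();print(h,l0,fl(),get_time())
z=l0[2]
while fl()[2]<16 and z>l0[2]-.012:
    z-=.001; movel(wp(bx,by,z),v=.02); print(loc()[2].round(4),fl().round(1))
wait(.3);print(loc(),fl(),get_time())
E
```

```text
True [-0.03151997 -0.10998702  0.10314971] [0.64965509 0.12507514 4.21428337] 20.025
0.1023 [-1.1  0.7  4.5]
0.1013 [-1.4  0.   6. ]
0.1012 [-4.2  0.5 13.7]
0.101 [-7.3  1.8 23.3]
[-0.0313446  -0.10999913  0.10098714] [-7.16409856  1.03714658 24.23604173] 21.325
```

Hard stop reached. I'll check the travel by watching the force on the way up, then look at the result.

```bash
python3 - <<'E'
from h import *
bx,by=-.0315,-.11
for z in(.1025,.1035,.1045,.1055,.1065,.1075,.109,.112):
    movel(wp(bx,by,z),v=.02);wait(.1);print(loc()[2].round(4),fl().round(1))
movel(wp(bx,by,.19),v=.15)
movel(wp(-.16,-.11,.19),v=.15)
print(get_time())
a=read_camera("top")[130:230,165:300,::-1];b=read_camera("scene")[:,:,::-1]
p=np.linalg.inv(np.array(camera_info("scene")["T"]))@[*wp(0,0,.09),1]
K=np.array(camera_info("scene")["intrinsics"]);u=K@(p[:3]*[1,-1,-1]);u=(u[:2]/u[2]).astype(int);print(u)
b=b[max(u[1]-60,0):u[1]+60,max(u[0]-75,0):u[0]+75]
a=cv2.resize(a,(400,296),interpolation=3);b=cv2.resize(b,(370,296),interpolation=2)
cv2.imwrite("pics/f.png",np.hstack([a,b]))
E
```

```text
0.1024 [-0.6 -0.3  4.2]
0.1034 [-0.6  0.1  2.7]
0.1045 [-0.9  0.2  2.8]
0.1055 [0.1 0.1 2.1]
0.1065 [-0.1  0.1  2.1]
0.1075 [-1.  -0.7  1.2]
0.109 [-0.4  0.2 -0. ]
0.1121 [-0.2  0.1  0.4]
25.9167
[263 188]
```

View pics/f.png

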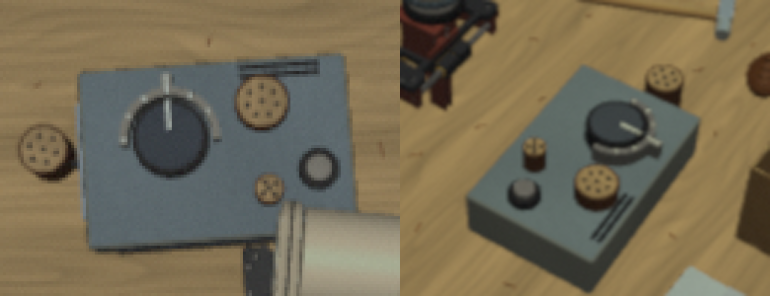

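The left half shows the pointer in line with the long mark at (167,75–128), and the button and logs where they were. The spring force ran over about 6 mm to the hard stop, so the button was fully pressed, and it has come back up.

```bash
python3 -c "
from station import *
print(job_done())"
```

```text
the job is handed in; nothing more can be done
None
```

I turned the wheel three clicks clockwise to the long mark, then pushed the start button fully down and let it come up; the job is handed in at about 26 s, with nothing else moved as far as the final pictures show.

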